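# Stack-drill setup: pile the blanks, cap with the guide, set the stop turret

### The job

Set up a stack-drilling job: take the drill guide off the nest, stack every brass blank on the bench flat on the nest in one square pile, edges flush with the nest, and lay the drill guide squarely on top. Also set the stop turret: turn it to the click whose number equals the number of blanks in the pile, counting the studs clockwise from the wide zero block, and leave the other things on the bench alone.

Things in the scene. Friction and masses are not known exactly. Their poses are not given: they have to be found in the camera images.
- nest_top (a point): Centre of the top face of the nest: a dark steel block 70 x 50 mm, 20 mm high, fixed on the bench, with a small 6 mm high bolted foot at each short end. This point is 20 mm above the bench; x along the 70 mm length, y along the 50 mm width. The nest has no fences.
- guide_c (a point): Drill guide: plain bright steel plate 70 x 50 x 16 mm (thicker than a blank) with two brass-ringed drill bushes flush in both faces, about 0.42 kg, loose; it starts lying on the nest. Centre of the plate, 8 mm above its underside; x along the 70 mm length, y along the 50 mm width. The same either way up.
- turret (a joint): Angle of the stop turret, rad, growing clockwise as seen from above. It has 8 spring detents (clicks) 0.785 rad apart: 0 = pointer at the wide zero block, k x 0.785 = pointer at the k-th stud clockwise from it, k = 1 to 7. End stops just beyond 0 and 7. It starts at 0, 1 or 2. About 0.1 N m takes it over a click; let go between clicks, it snaps to the nearer one.
- turret_grip (a point): Brass bar knob of the turret, 56 x 14 mm, 34 tall, upright (30 to 64 mm above the bench) on a 76 mm steel disc; fixed green base 112 mm across, 22 high, its rim with 7 round studs and one wide zero block, 45 deg apart, rising 6 mm. Point on the turning axis, 47 mm above the bench. Turns with the knob: x along the bar, y across it; the white pointer is at the -x end.
- blank1_c (a point): Brass blank: plain flat slab 70 x 50 x 10 mm, about 0.3 kg, loose; centre of the slab (5 mm above its underside), x along the 70 mm length, y along the 50 mm width, z normal to its faces. The same either way up. Three to five such blanks are present, all alike; the others are absent (None).
- blank2_c (a point): Brass blank: plain flat slab 70 x 50 x 10 mm, about 0.3 kg, loose; centre of the slab (5 mm above its underside), x along the 70 mm length, y along the 50 mm width, z normal to its faces. The same either way up. Three to five such blanks are present, all alike; the others are absent (None).
- blank3_c (a point): Brass blank: plain flat slab 70 x 50 x 10 mm, about 0.3 kg, loose; centre of the slab (5 mm above its underside), x along the 70 mm length, y along the 50 mm width, z normal to its faces. The same either way up. Three to five such blanks are present, all alike; the others are absent (None).
- blank4_c (a point): Brass blank: plain flat slab 70 x 50 x 10 mm, about 0.3 kg, loose; centre of the slab (5 mm above its underside), x along the 70 mm length, y along the 50 mm width, z normal to its faces. The same either way up. Three to five such blanks are present, all alike; the others are absent (None).
- blank5_c (a point): Brass blank: plain flat slab 70 x 50 x 10 mm, about 0.3 kg, loose; centre of the slab (5 mm above its underside), x along the 70 mm length, y along the 50 mm width, z normal to its faces. The same either way up. Three to five such blanks are present, all alike; the others are absent (None).
- flux_bottle: Bystander, not part of the job: amber bottle with blue cap, 60 mm across, 130 mm tall. Origin at its underside.
- lid_jar: Bystander, not part of the job: glass jar with white lid, 64 mm across, 75 mm tall. Origin at its underside.
- pale_cup: Bystander, not part of the job: pale ceramic cup, 80 mm across, 70 mm tall. Origin at its underside.
- ferrule: Bystander, not part of the job: turned brass ferrule, 32 mm across, 30 mm tall, standing among the blanks. Origin at its underside.
- weight: Bystander, not part of the job: round steel bench weight with a small top knob, 44 mm across, 47 mm tall. Origin at its underside.
- pliers: Bystander, not part of the job: pliers with orange handles, lying, about 150 mm long, 16 mm high (origin at the pivot). Origin at its underside.
- driver: Bystander, not part of the job: screwdriver, lying, about 200 mm long. Origin at its underside.

How it is judged:
On the way, in this order (a step that is already met when the one before it is completed fails the run):
1. all blanks lie in a square pile on the nest (horizontal distance between each of blank1_c, blank2_c, blank3_c, blank4_c, blank5_c and nest_top below 0.006 m and angle between the x axis of each of blank1_c, blank2_c, blank3_c, blank4_c, blank5_c and the x axis of nest_top, either way round below 0.1 rad and angle between the z axis of each of blank1_c, blank2_c, blank3_c, blank4_c, blank5_c and the z axis of nest_top, either way round below 0.06 rad and height (world z) of blank1_c between 0.022 and 0.075 m and height (world z) of blank2_c between 0.022 and 0.075 m and height (world z) of blank3_c between 0.022 and 0.075 m and height (world z) of blank4_c between 0.022 and 0.075 m and height (world z) of blank5_c between 0.022 and 0.075 m), for 0.2 s.
2. the drill guide lies squarely on top of the whole pile (horizontal distance between each of blank1_c, blank2_c, blank3_c, blank4_c, blank5_c, guide_c and nest_top below 0.006 m and angle between the x axis of each of blank1_c, blank2_c, blank3_c, blank4_c, blank5_c, guide_c and the x axis of nest_top, either way round below 0.1 rad and angle between the z axis of each of blank1_c, blank2_c, blank3_c, blank4_c, blank5_c, guide_c and the z axis of nest_top, either way round below 0.06 rad and height (world z) of each of blank1_c, blank2_c, blank3_c, blank4_c, blank5_c, guide_c above 0.022 m and ((height (world z) of guide_c between 0.054 and 0.062 m and height (world z) of each of blank1_c, blank2_c, blank3_c, blank4_c, blank5_c below 0.049 m) or (height (world z) of guide_c between 0.064 and 0.072 m and height (world z) of each of blank1_c, blank2_c, blank3_c, blank4_c, blank5_c below 0.059 m) or (height (world z) of guide_c between 0.074 and 0.082 m and height (world z) of each of blank1_c, blank2_c, blank3_c, blank4_c, blank5_c below 0.069 m))), for 0.2 s.
At the end, for the whole second after the job is handed in: Every blank present lies flat in one pile on the nest and the drill guide on top of them all, each within 6 mm and 0.1 rad of the nest's centre and direction and level within 0.06 rad, at rest; the turret rests within 0.12 rad of the click whose number is the number of blanks in the pile (horizontal distance between each of blank1_c, blank2_c, blank3_c, blank4_c, blank5_c, guide_c and nest_top below 0.006 m and angle between the x axis of each of blank1_c, blank2_c, blank3_c, blank4_c, blank5_c, guide_c and the x axis of nest_top, either way round below 0.1 rad and angle between the z axis of each of blank1_c, blank2_c, blank3_c, blank4_c, blank5_c, guide_c and the z axis of nest_top, either way round below 0.06 rad and height (world z) of each of blank1_c, blank2_c, blank3_c, blank4_c, blank5_c, guide_c above 0.022 m and linear speed of each of blank1, blank2, blank3, blank4, blank5, guide below 0.02 m/s and ((height (world z) of guide_c between 0.054 and 0.062 m and height (world z) of each of blank1_c, blank2_c, blank3_c, blank4_c, blank5_c below 0.049 m and value of joint turret between 2.23619 and 2.47619 rad) or (height (world z) of guide_c between 0.064 and 0.072 m and height (world z) of each of blank1_c, blank2_c, blank3_c, blank4_c, blank5_c below 0.059 m and value of joint turret between 3.02159 and 3.26159 rad) or (height (world z) of guide_c between 0.074 and 0.082 m and height (world z) of each of blank1_c, blank2_c, blank3_c, blank4_c, blank5_c below 0.069 m and value of joint turret between 3.80699 and 4.04699 rad)) and velocity of joint turret between -0.2 and 0.2 rad/s); the robot touches nothing.
It fails at once if one of the bystanders on the bench is shoved more than 4 cm (distance of any of flux_bottle, lid_jar, pale_cup, ferrule, weight, pliers, driver from where it was at the start of the episode above 0.04 m).
Of blank1, blank2, blank3, blank4, blank5 only 3 to 5 are there at a start; the rules pass over those that are not, and their reading is None.
At some moment in a run one of guide, blank1, blank2 may be knocked a few centimetres aside while the robot is not near it.
Once in a run the grip may slacken for a moment while it holds something.
It also fails if it takes over 210 s, if anything falls off the work surface, if the arm or the gripper's body presses on something with over 40 N, if the wrist force passes 120 N, or if a joint passes its speed limit or range.

### The arm

A 6-joint arm with a two-finger parallel gripper is mounted at the origin on the work surface. World frame = base frame: x ahead of the robot, y to its left, z up, the work surface at z = 0. Lengths are in m, angles in rad, forces in N, time in s.
With the tool pointing down it reaches from about 0.375 to 0.975 m from the base axis. Payload 3.8 kg.
Tool frame: the origin (TCP) lies midway between the tips of the shut fingers; the grasp point (between the pads) lies 19 mm behind it; z points along the fingers, y is the line along which they close (so a half turn about z gives the same grasp; the last joint's range is limited). The gripper opens to 88 mm and grips with 3 to 60 N. Pads are 18 mm wide; open, the fingers measure 123 mm over their backs; the gripper's body (75 mm by 187 mm) begins 45 mm behind the grasp point.
Start: joints at [-1.217, 0.264, 1.604, -0, 1.274, -0.037], TCP at [0.257, -0.624, 0.239] pointing down, gripper open.
Joint ranges: [-2.63, 2.63], [-0.94, 2.18], [0.31, 2.57], [-1.31, 4.45], [0, 2.66], [-2.55, 2.55]. Speed limits (rad/s): [2.57, 2.57, 3.14, 3.14, 3.14, 3.14].

### API

Orientations are given as a rotation vector (axis times angle).
In Python, from cell import manip, inverse_kinematics, cams, order gives the robot as it stands. Calls block until the motion is done:
- manip.move_pose(position, orientation): joint-space move of the TCP to a pose.
- manip.move_linear(position, rate=0.15, rot=None): straight line of the TCP; rot=None keeps the orientation; rate is the mean speed in m/s.
- manip.set_joints(angles): joint-space move.
- manip.set_gripper(opening, force=None): finger opening in m; force is the grip in N (None keeps the last); returns when the fingers have stopped.
- manip.dwell(seconds).
- inverse_kinematics(position, orientation): joint angles nearest the present ones, or None.
- manip.state(): the state.
- cams.capture(name): name is "scene" or "top" or "wrist"; returns a dict with "image" (384x512x3 uint8, blue, green, red), "z_map" (384x512 float32, m along the optical axis (not along the pixel's ray), 0 where there is no reading), "intrinsics" (3x3 intrinsics, pixels), "position" and "orientation" of the camera in the world; the wrist camera has in their place "T_tool_cam" (4x4, takes a point from camera to tool coordinates, whose origin is the TCP and whose axes are the flange's). Camera axes: x right, y down, z forward; pixel columns grow to the right and rows downward; lengths in m; the calibration is good to about 2 mm. A picture is of the moment at which its call begins: read the wrist's pose just before it.
A pose or a line that the arm cannot do raises manip.IKError and nothing moves.
- order.close_job(): hands the job in; it is judged then, once.
The state is a dict: "clock": time; "joint_pos": joint angles; "joint_velocities": joint speeds; "tau": joint torques, N m; "tool_pos": TCP position; "tcp_rot": TCP orientation; "contact_force": force on the tool from outside, world axes, zero at the start; "moment": the same for the moment, N m; "gripper_width": finger opening in m; "grasp_force": force on a finger pad.
Only numpy, scipy, OpenCV 4.12 (cv2) and the standard library are available. Lean on these libraries where they do the work, as an engineer would, in place of code of your own. Each camera call takes 0.05 s, during which the arm holds its last target. There are 200 camera calls.

## Working session

There is one attempt and no reset: what is moved stays moved. The work goes in short steps, each a Python script; the robot and the scene stay as the last script left them, time stands still between calls to the robot, and variables do not carry over. Pictures are saved under pics/ and viewed, at most 14 in all, crops included, and the job is handed in when it is done.

```bash
ls; mkdir -p pics; python3 - <<'E'
from cell import manip,cams
import cv2,numpy as np
for n in("top","scene"):
    c=cams.capture(n); cv2.imwrite(f"pics/{n}0.png",c["image"]); print(n,c["intrinsics"],c["position"],c["orientation"],np.median(c["z_map"]))
    np.savez(f"{n}0.npz",**c)
s=manip.state();print(s)
c=cams.capture("wrist");print(c["T_tool_cam"],c["intrinsics"])
E
```

```text
pics
top [[412.09957348   0.         250.34669136]
 [  0.         412.09957348 191.48271307]
 [  0.           0.           1.        ]] [4.60316027e-01 2.58678892e-04 1.09183142e+00] [-2.15559605  2.17773799 -0.12795269] 1.0939645
scene [[475.50702417   0.         248.31146759]
 [  0.         475.50702417 200.30056222]
 [  0.           0.           1.        ]] [ 1.02436914 -0.64837444  1.03279341] [-2.37915184 -0.66857746  0.25869227] 1.4569012
{'clock': 0.1, 'joint_pos': array([-1.21688570e+00,  2.64659633e-01,  1.60524099e+00, -3.15177581e-05,
        1.27371181e+00, -3.68961156e-02]), 'joint_velocities': array([ 0.00163919, -0.00153197, -0.00280502, -0.00079437, -0.00119729,
       -0.0004806 ]), 'tau': array([ 3.05771391e-04, -5.03619003e+01, -3.58071506e+01,  7.31151598e-02,
        2.33401236e-02, -4.23265988e-05]), 'tool_pos': array([ 0.25689663, -0.62350006,  0.23752285]), 'tcp_rot': array([-3.07985165e+00, -6.09606609e-01,  5.47171499e-04]), 'contact_force': array([ 0.14176414, -0.8744442 ,  0.45229634]), 'moment': array([ 0.00127847,  0.00650392, -0.03240346]), 'grasp_force': 0.0, 'gripper_width': 0.08795915346849605}
[[ 3.51616147e-04 -9.47391398e-01 -3.20077203e-01  8.37176994e-02]
 [ 9.99999912e-01  2.59999592e-04  3.28966695e-04 -6.43802116e-04]
 [-2.28440274e-04 -3.20077290e-01  9.47391406e-01 -1.46195048e-01]
 [ 0.00000000e+00  0.00000000e+00  0.00000000e+00  1.00000000e+00]] [[306.29165477   0.         255.86038573]
 [  0.         306.29165477 188.73446269]
 [  0.           0.           1.        ]]
```

```bash
python3 - <<'E'
import cv2
a=cv2.imread("pics/top0.png");cv2.imwrite("pics/top0b.png",cv2.resize(a,(800,600),interpolation=cv2.INTER_CUBIC))
E
```

```text
(no output)
```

View pics/top0b.png

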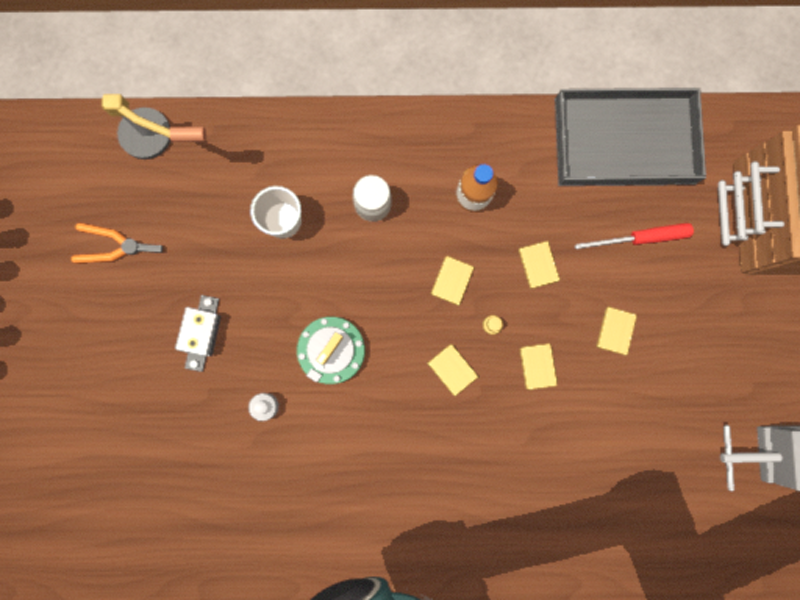

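View pics/scene0.png

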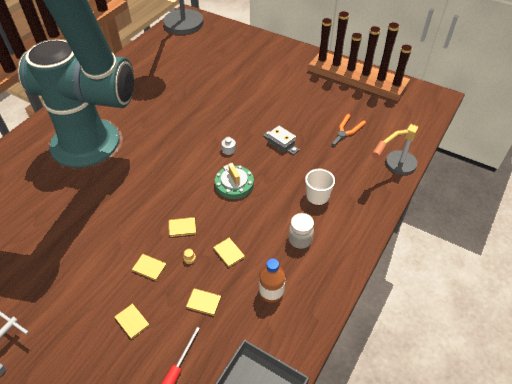

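The top view (800x600) shows five brass blanks at (453,280), (539,264), (453,369), (539,366) and (617,330), with the ferrule at (493,325). The nest and guide are at (198,333). The turret is at (331,350), with its zero block near (315,376).

```bash
cat > h.py <<'E'
import numpy as np,cv2
from scipy.spatial.transform import Rotation as R
from cell import manip,inverse_kinematics,cams,order
def rot(phi):   # tool down, closing line (tool y) at world angle phi
    c,s=np.cos(phi),np.sin(phi)
    return R.from_matrix(np.array([[-s,c,0],[c,s,0],[0,0,-1]]).T.reshape(3,3).T if 0 else np.column_stack([[-s,c,0],[c,s,0],[0,0,-1]])).as_rotvec()
def best(p,phi):  # phi mod pi with smallest |q6|
    o=[]
    for f in (phi,phi+np.pi):
        q=inverse_kinematics(p,rot(f))
        if q is not None:o.append((abs(q[5]),f))
    return min(o)[1]
def ray(K,Rm,t,px,z):
    d=np.c_[np.atleast_2d(px),np.ones(len(np.atleast_2d(px)))]@np.linalg.inv(K).T@Rm.T
    return t+d*((z-t[2])/d[:,2])[:,None]
def snap(name):
    s=manip.state();c=cams.capture(name)
    if name=="wrist":
        Rt=R.from_rotvec(s["tcp_rot"]).as_matrix();T=c["T_tool_cam"]
        c["R"]=Rt@T[:3,:3];c["t"]=Rt@T[:3,3]+s["tool_pos"]
    else: c["R"]=R.from_rotvec(c["orientation"]).as_matrix();c["t"]=np.array(c["position"])
    c["K"]=c["intrinsics"];return c
def pts(c):  # world point of each pixel from depth
    h,w=c["z_map"].shape;u,v=np.meshgrid(np.arange(w),np.arange(h))
    d=np.stack([u,v,np.ones_like(u)],-1)@np.linalg.inv(c["K"]).T*c["z_map"][...,None]
    return d@c["R"].T+c["t"]
def cnts(mask,amin):
    mask=cv2.morphologyEx(mask.astype(np.uint8)*255,cv2.MORPH_OPEN,np.ones((3,3)))
    return [k for k in cv2.findContours(mask,cv2.RETR_EXTERNAL,cv2.CHAIN_APPROX_NONE)[0] if cv2.contourArea(k)>amin]
def rect(c,k,z):  # centre, long-axis angle, size of contour cast on plane z
    p=ray(c["K"],c["R"],c["t"],k[:,0,:].astype(float),z)[:,:2]
    (cx,cy),(w,h),a=cv2.minAreaRect((p*1000).astype(np.float32))
    a=np.radians(a)+(0 if w>h else np.pi/2)
    return np.array([cx,cy])/1000,(a+np.pi/2)%np.pi-np.pi/2,(max(w,h),min(w,h))
def brass(c):
    hsv=cv2.cvtColor(c["image"],cv2.COLOR_BGR2HSV)
    return cv2.inRange(hsv,(20,80,110),(36,255,255))>0
def blanks(c,z=0.01,tol=0.006):
    P=pts(c);m=brass(c)&(abs(P[...,2]-z)<tol);o=[]
    for k in cnts(m,150):
        r=rect(c,k,z)
        if 55<r[2][0]<85 and 40<r[2][1]<65:o.append(r+(np.median(P[k[:,0,1],k[:,0,0],2]),))
    return o
E
python3 - <<'E'
from h import *
np.set_printoptions(precision=4,suppress=True)
c=snap("top");P=pts(c)
for r in blanks(c):print(r)
for n,(u,v) in dict(guide=(198,333),turret=(331,350),zero=(315,376),bottle=(478,200),jar=(372,198),cup=(277,212),weight=(263,407)).items():
    u,v=int(u*.64),int(v*.64);print(n,P[v,u],c["image"][v,u])
hsv=cv2.cvtColor(c["image"],cv2.COLOR_BGR2HSV)
for k in cnts(cv2.inRange(hsv,(55,60,40),(90,255,255))>0,300):
    print("green",rect(c,k,.022))
print(rot(0),manip.state()["tcp_rot"])
for p in([.45,.33,.1],[.43,.33,.1]):
  for f in (0,1.57,3.14,4.7):
    q=inverse_kinematics(p,rot(f));print(f,q)
E
```

```text
(array([ 0.4631, -0.108 ]), np.float64(0.6791881033317804), (69.96202087402344, 49.99005126953125), np.float64(0.010269682786488321))
(array([ 0.4672, -0.2514]), np.float64(0.13067692879676795), (69.28863525390625, 50.685916900634766), np.float64(0.009889206441430876))
(array([ 0.5255, -0.3854]), np.float64(-0.2920220051138047), (70.24519348144531, 51.3465690612793), np.float64(0.009871564860580273))
(array([ 0.6139, -0.11  ]), np.float64(-0.39616744954438854), (70.32108306884766, 50.710227966308594), np.float64(0.009331780369533305))
(array([ 0.6394, -0.2584]), np.float64(0.25888479101265305), (69.69981384277344, 51.277442932128906), np.float64(0.009504682750058446))
guide [0.5267 0.312  0.0358] [255 255 255]
turret [0.4954 0.0921 0.0638] [144 236 255]
zero [0.456  0.1205 0.0314] [245 252 255]
bottle [ 0.7339 -0.1461  0.0777] [ 51  88 139]
jar [0.7414 0.0229 0.0748] [255 255 255]
cup [0.7368 0.1884 0.0073] [196 211 223]
weight [0.4071 0.2014 0.0454] [237 243 249]
[2.2214 2.2214 0.    ] [-3.0804 -0.6097  0.0003]
0 [ 0.5881  0.172   1.9883 -0.      0.9812  0.5881]
1.57 [ 0.5881  0.172   1.9883 -0.      0.9812 -0.9819]
3.14 [ 0.5881  0.172   1.9883  0.      0.9812 -2.5519]
4.7 [ 0.5881  0.172   1.9883 -0.      0.9812  2.1713]
0 [ 0.6086  0.1434  2.0218 -0.      0.9763  0.6086]
1.57 [ 0.6086  0.1434  2.0218 -0.      0.9763 -0.9614]
3.14 [ 0.6086  0.1434  2.0218  0.      0.9763 -2.5314]
4.7 [ 0.6086  0.1434  2.0218 -0.      0.9763  2.1918]
```

```bash
cat >> h.py <<'E'
def slab(c,z,near,tol=0.005):  # flat top at height z nearest to a point, by depth
    P=pts(c);m=(abs(P[...,2]-z)<tol)&(np.hypot(P[...,0]-near[0],P[...,1]-near[1])<.07)
    k=max(cnts(m,100),key=cv2.contourArea);return rect(c,k,z)
def over(xy,phi,z):
    p=[xy[0],xy[1],z];f=best(p,phi);manip.move_pose(p,rot(f));return f
E
python3 - <<'E'
from h import *
np.set_printoptions(precision=4,suppress=True)
f=over([.52,.312],1.3,.16)
c=snap("wrist");cv2.imwrite("pics/w1.png",c["image"]);print(slab(c,.036,[.52,.312]))
c2=snap("top");print(slab(c2,.036,[.52,.312]))
over([.49,.095],1.57,.2);c=snap("wrist");cv2.imwrite("pics/w2.png",c["image"]);np.savez("w2.npz",**c)
cv2.imwrite("pics/w12.png",np.vstack([cv2.imread("pics/w1.png"),c["image"]])[:, :])
a=np.hstack([cv2.imread("pics/w1.png"),c["image"]]);cv2.imwrite("pics/w12.png",cv2.resize(a,(800,300)))
print(manip.state()["clock"])
E
```

```text
(array([0.5304, 0.3148]), np.float64(-0.23057142717298973), (70.62425994873047, 49.79173278808594))Traceback (most recent call last):
  File "<stdin>", line 5, in <module>
  File "h.py", line 46, in slab
    k=max(cnts(m,100),key=cv2.contourArea);return rect(c,k,z)
ValueError: max() iterable argument is empty
```

View pics/w1.png

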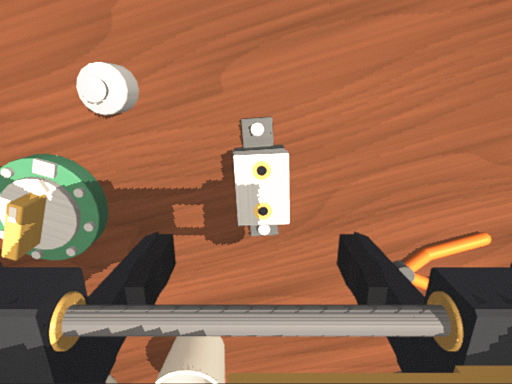

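The wrist view shows the guide on the nest at (262,187) with the feet sticking out at each end. The turret is at left (40,210).

```bash
cat >> h.py <<'E'
def grab(xy,yaw,zb,force=35,up=.12,dz=.003):  # grip a slab across its width, underside at zb
    f=over(xy,yaw+np.pi/2,up);manip.set_gripper(.066,force)
    manip.move_linear([xy[0],xy[1],zb+dz],rate=.12);manip.set_gripper(.03,force)
    manip.move_linear([xy[0],xy[1],up],rate=.15);s=manip.state();return f,s["gripper_width"],s["grasp_force"]
def put(xy,yaw,zb,up=.14,dz=.003,gap=.001):
    f=over(xy,yaw+np.pi/2,up);s=manip.state();w=s["gripper_width"]
    if w<.045: return "LOST",w
    manip.move_linear([xy[0],xy[1],zb+dz+.015],rate=.15);manip.move_linear([xy[0],xy[1],zb+dz+gap],rate=.03)
    F=manip.state()["contact_force"][2]
    manip.set_gripper(.064);manip.move_linear([xy[0],xy[1],up],rate=.2);return "ok",w,F
E
python3 - <<'E'
from h import *
np.set_printoptions(precision=4,suppress=True)
print(grab([.5304,.3148],-.2306,.020))
print(put([.42,.37],0,0))
over([.52,.312],1.34,.16)
c=snap("wrist");cv2.imwrite("pics/w2.png",c["image"]);print("nest",slab(c,.020,[.53,.315])); print("guide",slab(c,.016,[.42,.37]))
P=pts(c);print(P[180:200:8,262])
over([.49,.095],1.57,.2);c=snap("wrist");cv2.imwrite("pics/w3.png",c["image"])
P=pts(c);k=max(cnts((P[...,2]>.055)&(P[...,2]<.075)&(np.hypot(P[...,0]-.49,P[...,1]-.095)<.06),50),key=cv2.contourArea);print("knob",rect(c,k,.064))
hsv=cv2.cvtColor(c["image"],cv2.COLOR_BGR2HSV)
for k in cnts(cv2.inRange(hsv,(55,60,40),(90,255,255))>0,300): print("green",rect(c,k,.022))
print(manip.state()["clock"])
E
```

```text
(1.3401963267948966, 0.04963347140016068, 34.99886870384216)
('ok', 0.04979722119276423, np.float64(-1.3487825370559618))
nest (array([0.5292, 0.3138]), np.float64(-0.2010421638481361), (70.51705169677734, 49.46418380737305))
guide (array([0.42, 0.37]), np.float64(-7.283745581343481e-05), (69.7233657836914, 50.070167541503906))
[[0.5236 0.3164 0.0214]
 [0.5314 0.3146 0.0216]
 [0.5398 0.3127 0.0207]]
knob (array([0.4987, 0.0938]), np.float64(-0.6101925902856884), (56.822059631347656, 15.08652114868164))
green (array([0.4924, 0.1376]), np.float64(0.17957097683634715), (62.812889099121094, 23.990276336669922))
green (array([0.4822, 0.073 ]), np.float64(-0.6314976792692413), (108.46080780029297, 55.69219970703125))
11.5667
```

View pics/w3.png

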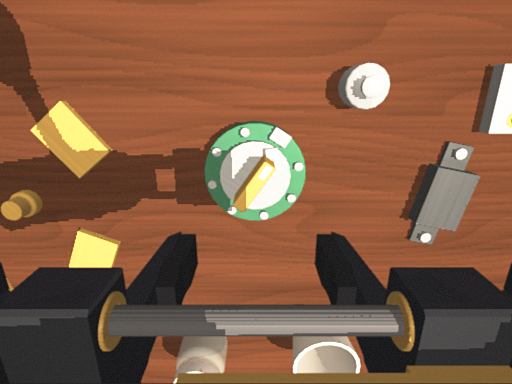

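View pics/w2.png

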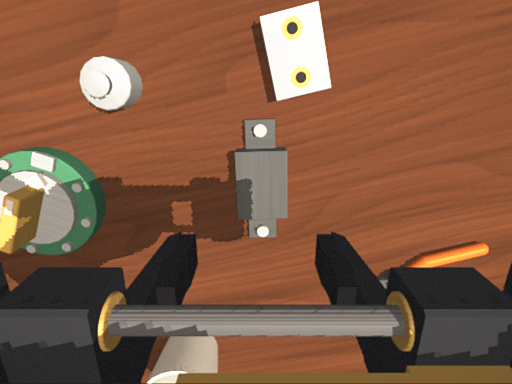

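The first view shows the turret centred at (255,176), with the pointer's white end (270,155) toward the zero block (281,137), so the turret is at 0. The second shows the bare nest at (262,184), with its bolt heads at (260,131) and (263,231). Five blanks means turning to click 5, which I'll do in two grips.

```bash
cat > turn.py <<'E'
from h import *
def turn(cx,cy,phi,n):  # grip bar with closing line phi, turn n clicks clockwise
    p=[cx,cy,.13];manip.move_pose(p,rot(phi));manip.set_gripper(.05,25)
    manip.move_linear([cx,cy,.040],rate=.12);manip.set_gripper(.0,25)
    for i in range(1,2*n+1): manip.move_linear([cx,cy,.040],rot=rot(phi-i*np.pi/8))
    manip.dwell(.2);print(manip.state()["gripper_width"],manip.state()["moment"]);manip.set_gripper(.05);manip.move_linear(p,rate=.2)
E
python3 - <<'E'
from turn import *
np.set_printoptions(precision=4,suppress=True)
c=snap("wrist");hsv=cv2.cvtColor(c["image"],cv2.COLOR_BGR2HSV)
g=np.vstack(cnts(cv2.inRange(hsv,(55,60,40),(90,255,255))>0,100))
q=ray(c["K"],c["R"],c["t"],cv2.convexHull(g)[:,0].astype(float),.020)[:,:2]
cc,r=cv2.minEnclosingCircle((q*1000).astype(np.float32));print(cc,r)
print(ray(c["K"],c["R"],c["t"],[[460,154],[426,238]],.01))
cx,cy=np.array(cc)/1000
turn(cx,cy,.96,3)
turn(cx,cy,.96-3*np.pi/4+np.pi,2)
over([cx,cy],1.57,.2);c=snap("wrist");cv2.imwrite("pics/w4.png",c["image"]);print(manip.state()["clock"])
E
```

```text
(497.9982604980469, 95.65824127197266) 56.35417938232422
[[0.4788 0.3247 0.01  ]
 [0.5835 0.3055 0.01  ]]
0.013932363694130496 [-0.5212 -0.991   0.0019]
0.013851458190346427 [-0.8349 -0.3597  0.1482]
28.2833
```

View pics/w4.png

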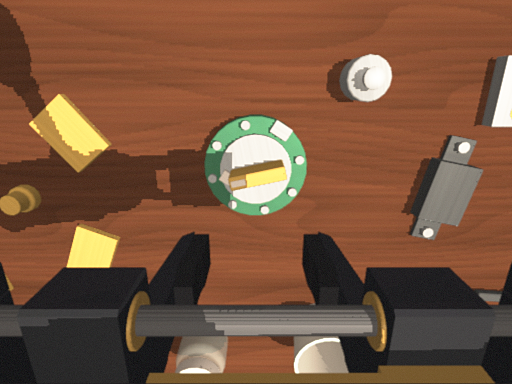

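The pointer end (228,184) now faces the fifth stud clockwise (212,179), so the turret is set to 5. Next I'll place the first blank and check it.

```bash
cat >> h.py <<'E'
N=np.array([.5297,.3142]);NY=-.195
def fetch(xy,yaw):  # look close at a blank near xy, grip it
    f=over(xy,yaw+np.pi/2,.16);manip.set_gripper(.066)
    b=[r for r in blanks(snap("wrist")) if np.hypot(*(r[0]-xy))<.05]
    if not b: return None
    r=min(b,key=lambda r:np.hypot(*(r[0]-xy)));return r,grab(r[0],r[1],0)
def pile(z):
    over(N,NY+np.pi/2,z+.14);c=snap("wrist");return slab(c,z,N),c
E
python3 - <<'E'
from h import *
np.set_printoptions(precision=4,suppress=True)
print(fetch([.4631,-.108],.679));print(put(N,NY,.020))
r,c=pile(.030);print(r,manip.state()["clock"]);cv2.imwrite("pics/w5.png",c["image"])
E
```

```text
((array([ 0.4643, -0.1074]), np.float64(0.6759510310267887), (68.53897857666016, 49.203697204589844), np.float64(0.010081876521580546)), (np.float64(5.388340011411478), 0.04932944574583785, 34.99553382396698))
('ok', 0.04926079984689412, np.float64(-2.198146089125927))
(array([0.5301, 0.3143]), np.float64(-0.19921137375676068), (70.01222229003906, 49.836585998535156)) 37.9667
```

View pics/w5.png

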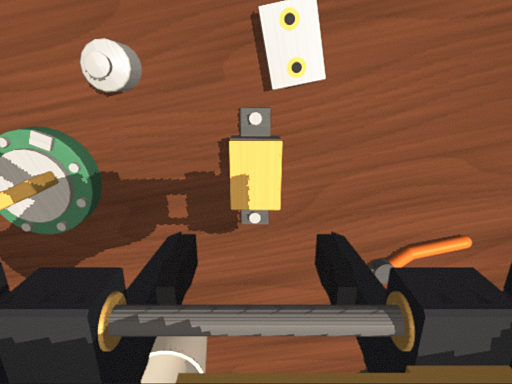

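Blank 1 sits flush on the nest at (256,175). Next, the remaining four, with a check after each.

```bash
python3 - <<'E'
from h import *
np.set_printoptions(precision=4,suppress=True)
L=[([.4672,-.2514],.131),([.6139,-.11],-.396),([.6394,-.2584],.259),([.5255,-.3854],-.292)]
z=.030
for xy,y in L:
    g=fetch(xy,y)
    if g is None: print("missing",xy);break
    print("grab",g[0][0],g[1][1:])
    if g[1][1]<.045: break
    r=put(N,NY,z);print(r)
    if r[0]!="ok": break
    z+=.010;p,c=pile(z);print("pile",z,p,manip.state()["clock"])
    if np.hypot(*(p[0]-N))>.004 or abs(p[1]-NY)>.06 or p[2][0]>74:break
cv2.imwrite("pics/w6.png",c["image"]);c=snap("top");cv2.imwrite("pics/t6.png",c["image"]);print(blanks(c))
E
```

```text
grab [ 0.4678 -0.2484] (0.049479219639724424, 34.99466121196747)
('ok', 0.04907406962924479, np.float64(-0.6295377733780451))
pile 0.04 (array([0.5292, 0.3145]), np.float64(-0.19481702480007623), (69.72628784179688, 50.00277328491211)) 48.1167
grab [ 0.6144 -0.1106] (0.04927721903604292, 34.99913692474365)
('ok', 0.049292936274931004, np.float64(-1.488592893280857))
pile 0.05 (array([0.5289, 0.3145]), np.float64(-0.19496762655971978), (69.64761352539062, 49.88227081298828)) 57.275
grab [ 0.6029 -0.2552] (0.04875126386537069, 34.998809695243835)
('ok', 0.049083730870258364, np.float64(-1.038862105511577))
pile 0.060000000000000005 (array([0.5299, 0.3144]), np.float64(-0.19489465594585198), (69.81693267822266, 49.837249755859375)) 67.3833
missing [0.5255, -0.3854]
[]
```

View pics/w6.png

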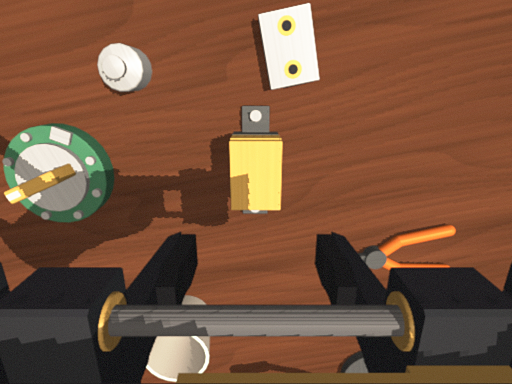

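View pics/t6.png

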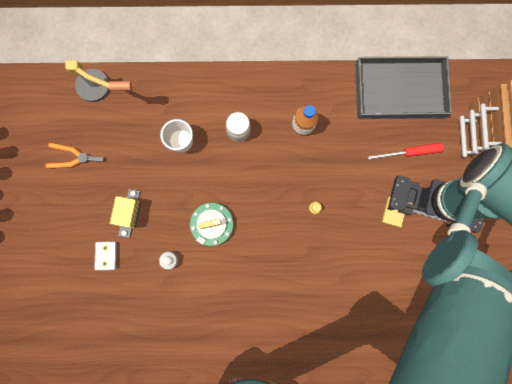

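The pile of four is flush at (256,174) in the wrist view. The last blank is still there at (394,212) in the top view, so I'll check why the wrist detection missed it.

```bash
python3 - <<'E'
from h import *
np.set_printoptions(precision=4,suppress=True)
s=manip.state();print(s["tool_pos"])
c=snap("wrist");cv2.imwrite("pics/w7.png",c["image"])
P=pts(c);m=(abs(P[...,2]-.01)<.004)&(np.hypot(P[...,0]-.5255,P[...,1]+.385)<.06)
print([rect(c,k,.01) for k in cnts(m,100)],[rect(c,k,.01) for k in cnts(brass(c),100)])
E
```

```text
[ 0.5258 -0.3851  0.1601]
[(array([ 0.5276, -0.3867]), np.float64(-0.28826867903150166), (69.36140441894531, 49.82051467895508))] [(array([ 0.5423, -0.4066]), np.float64(-0.2835911028928866), (27.841136932373047, 18.801542282104492))]
```

View pics/w7.png

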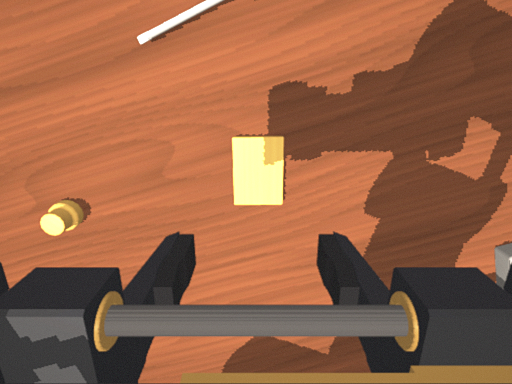

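The last blank is at (258,171). Glare washed out its colour, but the depth outline gives a good pose. I'll place it, then the guide.

```bash
python3 - <<'E'
from h import *
np.set_printoptions(precision=4,suppress=True)
print(grab([.5276,-.3867],-.288,0));r=put(N,NY,.060,up=.16);print(r)
assert r[0]=="ok"
p,c=pile(.070);print(p)
assert np.hypot(*(p[0]-N))<.004 and p[2][0]<74
manip.dwell(.3)
over([.42,.37],np.pi/2,.16);g=slab(snap("wrist"),.016,[.42,.37]);print("guide",g)
if not(66<g[2][0]<74 and 46<g[2][1]<54): raise SystemExit("look")
print(grab(g[0],g[1],0,up=.16));r=put(N,NY,.070,up=.17);print(r)
p,c=pile(.086);print(p,manip.state()["clock"]);cv2.imwrite("pics/w8.png",c["image"])
c=snap("top");print(slab(c,.016,[.42,.37]) if 0 else "",manip.state()["clock"])
manip.move_pose([.45,0,.35],rot(1.57));a=snap("scene");cv2.imwrite("pics/s8.png",cv2.resize(a["image"][80:240,180:392],None,fx=3.7,fy=3.7,interpolation=2))
E
```

```text
(4.424388980384689, 0.04932268939600322, 34.99880254268646)
('ok', 0.04938201420398524, np.float64(-1.3687503364651676))
(array([0.5303, 0.3142]), np.float64(-0.19450689969113633), (68.8816146850586, 49.855674743652344))
guide (array([0.4195, 0.3702]), np.float64(0.0008128244626077752), (69.50952911376953, 49.880435943603516))
(np.float64(1.5716091512575043), 0.05006973531823414, 34.99814987182617)
('ok', 0.049908060717945756, np.float64(-4.243031609994523))
(array([0.529 , 0.3145]), np.float64(-0.19724755876893685), (69.81272888183594, 49.8447151184082)) 86.2167
 86.2667
```

View pics/w8.png

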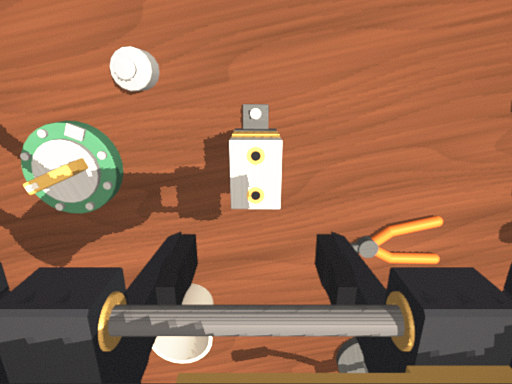

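View pics/s8.png

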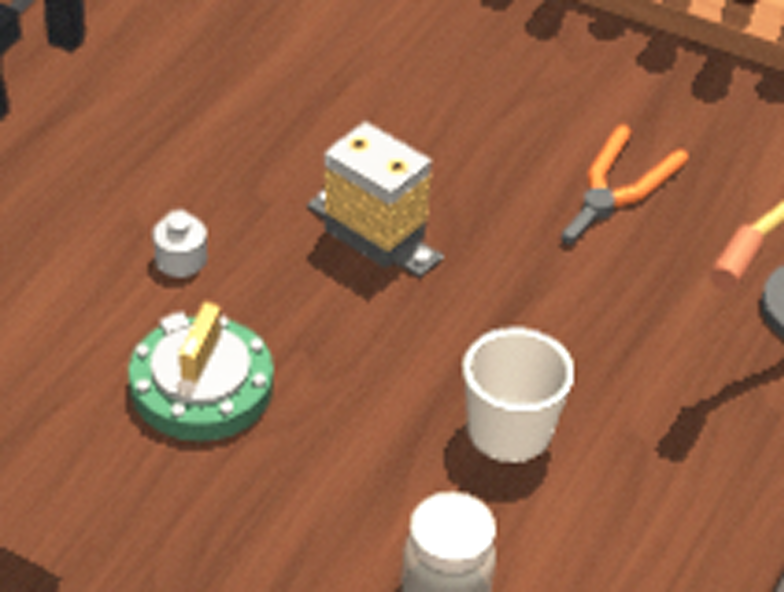

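The guide sits flush on the five-blank pile (wrist view (256,174), scene view (378,190)). The turret pointer (185,390) is at the fifth stud (178,410).

```bash
python3 -c "
from h import *
print(order.close_job())"
```

```text
the job is handed in; nothing more can be done
None
```

The job is handed in: all five blanks are stacked flush on the nest with the drill guide squarely on top, and the turret is at click 5. The final camera check agreed, but no judging result came back.

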